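# Return the shared desk tools to their fitted trays

### The arm

A 7-joint arm with a two-finger parallel gripper is mounted at the origin on the work surface. World frame = base frame: x ahead of the robot, y to its left, z up, the work surface at z = 0. Lengths are in m, angles in degrees, forces in N, time in s.
With the tool pointing down it reaches from about 0.35 to 0.9 m from the base axis. Payload 7.2 kg.
Tool frame: the origin (TCP) lies at the very end of the fingers, on their centre line; the grasp point (between the pads) lies 19 mm behind it; z points along the fingers, y is the line along which they close (so a half turn about z gives the same grasp; the last joint's range is limited). The gripper opens to 88 mm and grips with 3 to 60 N. Pads are 20 mm wide; open, the fingers measure 115 mm over their backs; the gripper's body (75 mm by 178 mm) begins 61 mm behind the grasp point.
Start: joints at [-69.167, 23.554, -0.728, 91.456, 0.321, 64.991, -4.71], TCP at [0.262, 0.568, 0.223] pointing down, gripper open.
Joint ranges: [-169.25, 169.25], [-16.82, 113.86], [-84.01, 82.57], [7.8, 145.47], [-59.2, 239.2], [7.22, 106.19], [-163.78, 163.78]. Speed limits (degrees/s): [136.94, 136.94, 172.46, 172.46, 180, 180, 180].

### API

Orientations are given as a 3x3 rotation matrix whose columns are the frame's x, y, z axes.
In Python, from workcell import state, cams, bot gives the robot as it stands.
- The arm moves only by the tool send_rows, never from a script. Its argument "moves" is a list of rows, each an object of numbers: "tx", "ty", "tz": the shift along the tool's x, y, z in m; "ax", "ay", "az": the turn, a rotation vector about the tool's x, y, z in degrees; "gripper": the finger opening in m, from 0 to 0.0878. A call has 1 to 20 rows; each row is the pose to reach, as a shift and turn from the pose commanded when the call began, along the tool's axes at that moment; what a row does not reach only later rows make up. A row lasts 1/10 s, in which the tool goes at most 50 mm and 8.59 degrees, less where a joint would pass 70% of its speed; a pose out of reach is approached as far as the arm can. A call with a gripper value outside its range is refused whole. The fingers move at their own pace and stop on an object; "squeeze" is the grip in N (left out, the last holds). Time passes only in rows, so rows that repeat a pose let the fingers close. It gives the time, the measured TCP pose, the force, the opening and the grip force at its end, in the units of the state.
- state(): the state, without advancing time (a new reading comes with each control period).
- cams.snapshot(name): name is "scene" or "top"; returns a dict with "frame" (420x560x3 uint8, red, green, blue), "vertical_fov" (degrees; the focal length in pixels is half the picture's height over the tangent of half this angle, whatever the lens; pixels are square), "cx", "cy" (the principal point, pixels), "dist_coeffs" ([k1, k2, p1, p2, k3] as OpenCV has them; the pictures are not rectified), "R" (3x3) and "t" (3): a world point X has camera coordinates R X + t. Camera axes: x right, y down, z forward; pixel columns grow to the right and rows downward; lengths in m; the calibration is good to about 2 mm. A picture is of the moment at which its call begins. There is no depth.
- bot.finish_job(): hands the job in; it is judged then, once.
The state is a dict: "t": time; "joint_pos": joint angles; "joint_velocities": joint speeds; "effort": joint torques, N m; "ee_pos": TCP position; "orientation": TCP orientation; "contact_force": force on the tool from outside, world axes, zero at the start; "torque": the same for the moment, N m; "gripper_width": opening from 0.0 (shut) to 1.0 (fully open); "finger_force": force on a finger pad.
Only numpy, scipy, OpenCV 4.12 (cv2) and the standard library are available. Lean on these libraries where they do the work, as an engineer would, in place of code of your own. Each camera call takes 0.05 s, during which the arm holds its last target. There are 200 camera calls.

### The job

The shared desk tools have been left about on the filing-room counter. Put the stapler, the tape dispenser, the two-hole punch and the self-inking stamp back, each in the grey tray whose recess fits it, lined up with the recess (either way round) so that it sits flat on the tray's floor inside the rim. Set them down rather than dropping them, and leave the pencil cup standing where it is.

Things in the scene. Friction and masses are not known exactly. Their poses are not given: they have to be found in the camera images.
- stapler: Desk stapler, dark steel base 140 x 36 mm, black cover, 61 mm high, 0.2 kg. Grip the cover across y: 28 mm wide, 130 mm long, 37 to 56 mm above the underside at the middle. Loose, upright, any yaw. Origin: middle of its underside; x along its length, y across, z up. Clutter near tools and trays is under 25 mm high, save the pencil cup.
- dispenser: Desk tape dispenser, black base 110 x 60 mm, 21 mm high, 0.4 kg. On it two flat cheeks hold the tape roll: grip them across y, 40 mm over the outer faces, centred at x = -18 mm, 60 mm long, top 76 mm above the underside. Nose with cutter blade at +x, 48 mm high. Loose, upright, any yaw. Origin: middle of its underside; x along its length, y across, z up.
- punch: Two-hole punch, dark steel on a black chip tray 120 x 90 mm, 64 mm high, 0.4 kg. Grip the lever on top across y: a bar 108 mm long, 48 mm wide, 44 to 64 mm above the underside, centred over the origin; it does not move. Thin lip at its -y side, to 39 mm from the centre line. Loose, upright, any yaw. Origin: middle of its underside; x along its length, y across, z up.
- stamp: Self-inking hand stamp, black, base 64 x 36 mm, 83 mm high, 0.13 kg. Grip the cap across y: 66 mm long, 34 mm wide, 50 to 80 mm above the underside; it does not move. Loose, upright, any yaw. Origin: middle of its underside; x along its length, y across, z up.
- stapler_tray: Low grey tray fixed to the counter, made for the stapler: recess 156 x 52 mm (long side along x), dark floor 4 mm above the counter, rim 10 mm wide, top 12 mm above the counter (176 x 72 mm outside), a 30 mm thumb notch in the middle of each long rim. Origin: on the counter under the middle of the recess, z up.
- dispenser_tray: Low grey tray fixed to the counter, made for the tape dispenser: recess 126 x 76 mm (long side along x), dark floor 4 mm above the counter, rim 10 mm wide, top 12 mm above the counter (146 x 96 mm outside), a 30 mm thumb notch in the middle of each long rim. Origin: on the counter under the middle of the recess, z up.
- punch_tray: Low grey tray fixed to the counter, made for the two-hole punch: recess 136 x 106 mm (long side along x), dark floor 4 mm above the counter, rim 10 mm wide, top 12 mm above the counter (156 x 126 mm outside), a 30 mm thumb notch in the middle of each long rim. Origin: on the counter under the middle of the recess, z up.
- stamp_tray: Low grey tray fixed to the counter, made for the stamp: recess 80 x 52 mm (long side along x), dark floor 4 mm above the counter, rim 10 mm wide, top 12 mm above the counter (100 x 72 mm outside), a 30 mm thumb notch in the middle of each long rim. Origin: on the counter under the middle of the recess, z up.
- pencil_cup: Dark steel pencil cup with three pens, 72 mm across, 95 mm high, pen tops up to 154 mm; loose, stands between the tools and the trays. A bystander. Origin: middle of its underside, z up.
There are look-alikes about, which are no part of the job. What is shaped like the stapler but purple is not meant.

How it is judged:
By the outcome, as a careful person would: the job done as asked, in the order asked, and still so for the second after the job is handed in, with the robot touching nothing.
It also fails if it takes over 134 s, if anything falls off the work surface, if the arm or the gripper's body presses on something with over 40 N, if the wrist force passes 120 N, or if a joint passes its speed limit or range.

## Working session

There is one attempt and no reset: what is moved stays moved. The work goes in short steps, Python scripts to look and compute and a tool call to move; the robot and the scene stay as the last step left them, time stands still between calls to the robot, and variables do not carry over. Pictures are saved under pics/ and viewed, at most 14 in all, crops included, and the job is handed in when it is done.

Besides the shell and the picture viewer there is one more tool, called after "Request:" by a JSON object that holds its "method" and its "body", one argument or row to a line. send_rows: Moves the arm, as the interface text tells. Its arguments: {"type":"object","properties":{"moves":{"type":"array"},"squeeze":{"type":"number"}},"required":["moves"]}

```bash
ls; mkdir -p pics
python3 - <<'E'
from workcell import state,cams
import cv2,json
s=state();print(s)
for n in("scene","top"):
    d=cams.snapshot(n);cv2.imwrite(f"pics/{n}0.png",cv2.resize(d["frame"][:,:,::-1],(800,600),interpolation=cv2.INTER_CUBIC))
    print({k:v for k,v in d.items() if k!="frame"})
E
```

```text
pics
{'t': 0.0, 'joint_pos': array([-69.16880936,  23.5987345 ,  -0.72670891,  91.50073485,
         0.31976071,  64.99114792,  -4.70995393]), 'joint_velocities': array([ 0.00724261,  0.03157222,  0.04542334, -0.09369858,  0.13269039,
        0.03323636, -0.00689277]), 'effort': array([-1.23676466e-03, -5.87937748e+01,  6.41910285e-01, -2.91079402e+01,
       -5.36114385e-02,  1.78478204e-02,  1.26572781e-04]), 'ee_pos': array([0.26139624, 0.5671821 , 0.22184685]), 'orientation': array([[-9.08219385e-01,  4.18494019e-01, -5.51574305e-04],
       [ 4.18494370e-01,  9.08218242e-01, -1.44447473e-03],
       [-1.03554189e-04, -1.54273069e-03, -9.99998805e-01]]), 'contact_force': array([-0.22820274,  0.30032499,  0.75166478]), 'torque': array([ 0.02267677, -0.01527363,  0.00157576]), 'finger_force': 0.0, 'gripper_width': 1.0010857402761548}
{'vertical_fov': 52.93556635614354, 'cx': 283.2276494558213, 'cy': 208.17804519813632, 'dist_coeffs': array([-0.11168011,  0.        ,  0.        ,  0.        ,  0.        ]), 'R': array([[-0.2830222 ,  0.95908101, -0.00787689],
       [ 0.81685288,  0.23673079, -0.52603222],
       [-0.50264281, -0.15531306, -0.85042816]]), 't': array([ 0.10816649, -0.36287338,  1.40219229])}
{'vertical_fov': 42.85352219477924, 'cx': 275.9987749554526, 'cy': 224.8182261405189, 'dist_coeffs': array([-0.10814207,  0.        ,  0.        ,  0.        ,  0.        ]), 'R': array([[-0.00446349, -0.99998033,  0.00440651],
       [-0.9919369 ,  0.00386939, -0.12667364],
       [ 0.12665409, -0.00493639, -0.99193466]]), 't': array([0.01868633, 0.43687247, 1.6173749 ])}
```

View pics/scene0.png

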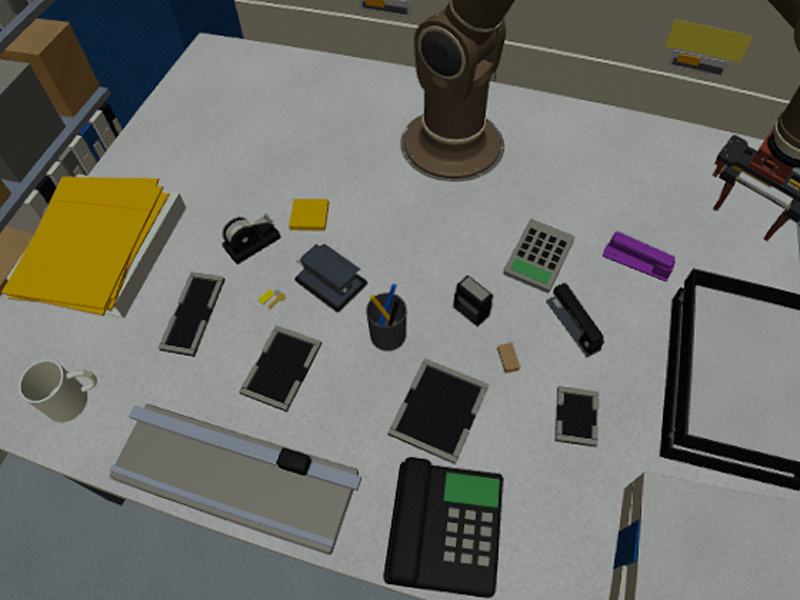

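View pics/top0.png

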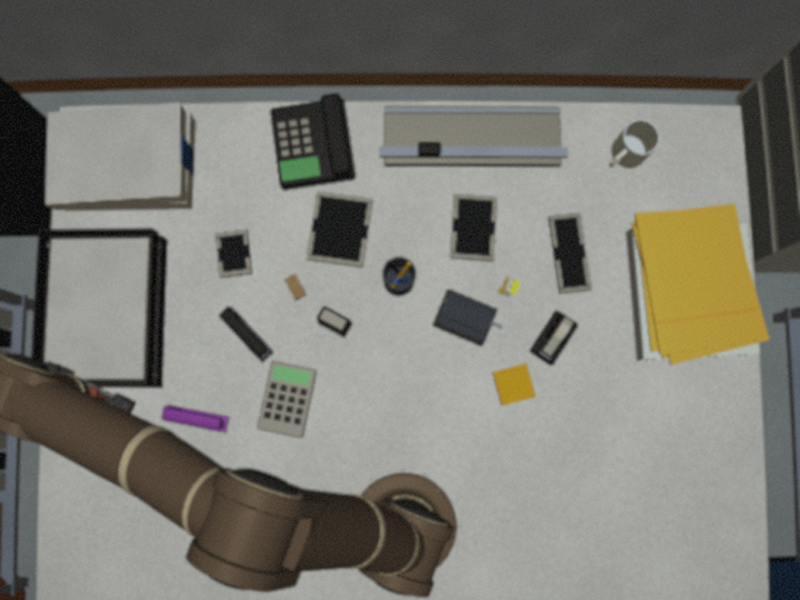

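The scene view shows all four tools, trays and the cup. In the top view (800x600) the trays are: stamp (234,253), punch (340,229), dispenser (473,227), stapler (570,253). The tools are: stapler (246,333), stamp (334,320), punch (466,316), dispenser (554,337). The cup is at (399,275), and the purple decoy is at (196,417).

```bash
cat > h.py <<'E'
import numpy as np,cv2
from workcell import state,cams
class Cam:
    def __init__(s,n):
        d=cams.snapshot(n);s.im=d["frame"];h=s.im.shape[0]
        f=h/2/np.tan(np.radians(d["vertical_fov"]/2));s.K=np.array([[f,0,d["cx"]],[0,f,d["cy"]],[0,0,1]])
        s.D=np.array(d["dist_coeffs"]);s.R=np.array(d["R"]);s.t=np.array(d["t"]);s.C=-s.R.T@s.t
    def plane(s,px,z):
        p=cv2.undistortPoints(np.array(px,float).reshape(-1,1,2),s.K,s.D)[:,0]
        r=np.c_[p,np.ones(len(p))]@s.R
        return (s.C+r*((z-s.C[2])/r[:,2:]))[:,:2]
    def proj(s,X):
        return cv2.projectPoints(np.array(X,float).reshape(-1,1,3),cv2.Rodrigues(s.R)[0],s.t,s.K,s.D)[0][:,0]
    def rectify(s,z,x0,x1,y0,y1,res=.001):
        # overhead map of plane z: row 0 at x1 (far), col 0 at y1 (left)
        xs=np.arange(x1,x0,-res);ys=np.arange(y1,y0,-res)
        X,Y=np.meshgrid(xs,ys,indexing="ij")
        m=s.proj(np.c_[X.ravel(),Y.ravel(),np.full(X.size,z)]).astype(np.float32).reshape(*X.shape,2)
        return cv2.remap(s.im,m,None,cv2.INTER_LINEAR)
def rect(P):
    """centre, (long,short), yaw of long side"""
    (c,(w,h),a)=cv2.minAreaRect(np.array(P,np.float32))
    if w<h:w,h,a=h,w,a+90
    return np.round(c,4),(round(w,4),round(h,4)),round((a+90)%180-90,1)
E
python3 - <<'E'
from h import *
T=Cam("top");S=Cam("scene");np.set_printoptions(suppress=True)
px={"stapler":(246,333),"disp":(554,337),"punch":(466,316),"stamp":(334,320)}
tr={"stamp":(234,253),"punch":(340,229),"disp":(473,227),"stapler":(570,253)}
print("cams",T.C,S.C)
g=cv2.cvtColor(T.im,cv2.COLOR_RGB2GRAY)
for n,p in tr.items():
    p=np.array(p)*.7
    m=(g<70).astype(np.uint8);num,lab,st,_=cv2.connectedComponentsWithStats(m)
    l=lab[int(p[1]),int(p[0])];c=cv2.findContours((lab==l).astype(np.uint8),0,1)[0][0]
    print(n,g[int(p[1]),int(p[0])],rect(T.plane(c,.004)))
rows=[[],[]]
for n,p in px.items():
    c=T.plane([np.array(p)*.7],.04)[0];print(n,c)
    for k,cam in enumerate((T,S)):
        q=cam.proj([[*c,.04]])[0];u,v=q.astype(int)
        rows[k].append(cv2.resize(cam.im[v-33:v+33,u-33:u+33],(200,200),interpolation=cv2.INTER_CUBIC));
print("cup",T.plane([np.array((399,275))*.7],.08))
cv2.imwrite("pics/c1.png",cv2.convertScaleAbs(np.vstack([np.hstack(r) for r in rows])[:,:,::-1],alpha=1.8,beta=10))
E
```

```text
cams [0.22858618 0.02497952 1.6595881 ] [1.03182956 0.19994165 1.00243274]
stamp 26 (array([0.5945, 0.3743]), (0.0774, 0.064), 1.7)
punch 28 (array([0.649 , 0.1379]), (0.1326, 0.1173), -8.6)
disp 31 (array([ 0.651 , -0.1607]), (0.1238, 0.0862), -1.4)
stapler 32 (array([ 0.5938, -0.3719]), (0.1529, 0.065), 0.6)
stapler [0.41111139 0.33415347]
disp [ 0.39985395 -0.32511515]
punch [ 0.44593709 -0.13664779]
stamp [0.43840216 0.14573202]
cup [[0.52798487 0.00677782]]
```

View pics/c1.png

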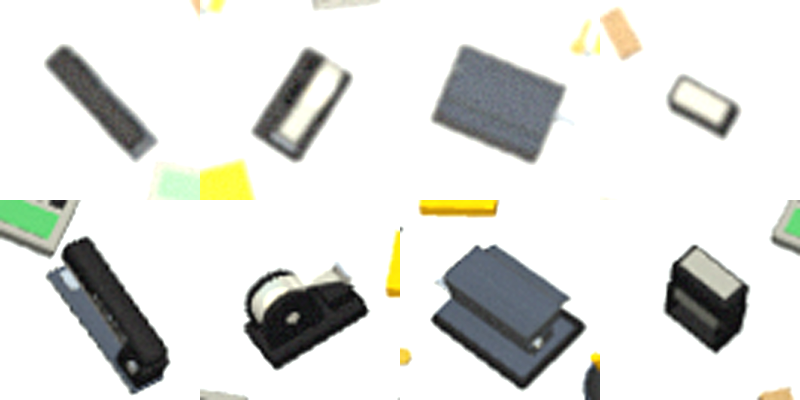

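```bash
cat >> h.py <<'E'
def pick(mask,c,x1,y1,res=.001):
    n,lab,st,cen=cv2.connectedComponentsWithStats(mask.astype(np.uint8))
    r,k=int((x1-c[0])/res),int((y1-c[1])/res)
    w=lab[max(r-12,0):r+12,max(k-12,0):k+12];w=w[w>0]
    return lab==np.bincount(w).argmax() if len(w) else np.zeros_like(lab,bool)
def fit(m,x1,y1,res=.001):
    r,k=np.nonzero(m);P=np.c_[x1-r*res,y1-k*res]
    ev,V=np.linalg.eigh(np.cov(P.T));v=V[:,1];a=np.degrees(np.arctan2(v[1],v[0]))
    return "rect",rect(P),"pca",np.round(P.mean(0),4),round((a+90)%180-90,1),np.round(np.sqrt(12*ev[::-1]),3)
E
cat > m.py <<'E'
from h import *
import sys
np.set_printoptions(suppress=True)
T=Cam("top");S=Cam("scene")
tr={"stamp":(.5945,.3743),"punch":(.649,.138),"disp":(.651,-.161),"stapler":(.594,-.372)}
to={"stapler":(.411,.334),"disp":(.40,-.325),"punch":(.446,-.137),"stamp":(.438,.146)}
def maps(z,c,h=.12):
    b=(c[0]-h,c[0]+h,c[1]-h,c[1]+h);return [x.rectify(z,*b) for x in(T,S)],c[0]+h,c[1]+h
for n,c in tr.items():
    I,x1,y1=maps(.004,c)
    for im in I:
        g=cv2.cvtColor(im,cv2.COLOR_RGB2GRAY);m=cv2.morphologyEx((g<75).astype(np.uint8),cv2.MORPH_OPEN,cv2.getStructuringElement(2,(37,37)))
        print("tray",n,*fit(pick(m,c,x1,y1),x1,y1))
for n,c in to.items():
    for z in {"stapler":(.0,.05),"disp":(.0,.02),"punch":(.0,.015,.064),"stamp":(.0,.08)}[n]:
        I,x1,y1=maps(z,c);M=[]
        for im in I: M.append((im.min(2)<105)&(np.ptp(im,axis=2)<45)|False)
        M=[pick(m,c,x1,y1) for m in M]
        print(n,z,"AND",*fit(M[0]&M[1],x1,y1))
    if n=="stamp":
        I,x1,y1=maps(.083,c,.05)
        for im in I:
            g=im.min(2);print(g[40:60:5,40:60:5].tolist())
E
python3 m.py
```

```text
tray stamp rect (array([0.5959, 0.3736]), (0.0758, 0.0659), 8.1) pca [0.5958 0.3748] 4.3 [0.068 0.055]
tray stamp rect (array([0.5885, 0.3758]), (0.082, 0.069), 0.0) pca [0.5891 0.3766] 6.1 [0.073 0.058]
tray punch rect (array([0.6495, 0.1378]), (0.1337, 0.1194), -8.8) pca [0.6494 0.1386] -7.5 [0.128 0.105]
tray punch rect (array([0.6437, 0.14  ]), (0.1379, 0.1243), -8.0) pca [0.6433 0.1397] -9.7 [0.133 0.109]
tray disp rect (array([ 0.6527, -0.16  ]), (0.124, 0.0887), -3.0) pca [ 0.6526 -0.1603] -4.6 [0.117 0.076]
tray disp rect (array([ 0.6466, -0.1577]), (0.1282, 0.094), -4.4) pca [ 0.6462 -0.1599] -4.4 [0.122 0.08 ]
tray stapler rect (array([ 0.594, -0.372]), (0.154, 0.066), 0.0) pca [ 0.5939 -0.3736] 6.2 [0.144 0.053]
tray stapler rect (array([ 0.5874, -0.372 ]), (0.1589, 0.0682), 1.1) pca [ 0.5879 -0.3745] 6.2 [0.149 0.056]
stapler 0.0 AND rect (array([0.4117, 0.3424]), (0.1355, 0.0312), 43.3) pca [0.4126 0.3431] 43.7 [0.133 0.03 ]
stapler 0.05 AND rect (array([0.4128, 0.3367]), (0.1327, 0.0335), 43.2) pca [0.4134 0.3377] 42.7 [0.128 0.032]
disp 0.0 AND rect (array([ 0.4007, -0
[... 205 characters left out ...]
ect (array([ 0.4469, -0.1366]), (0.1196, 0.0852), 66.8) pca [ 0.4473 -0.1363] 66.8 [0.118 0.084]
punch 0.015 AND rect (array([ 0.4471, -0.136 ]), (0.1187, 0.0886), 66.8) pca [ 0.4473 -0.1355] 66.1 [0.116 0.087]
punch 0.064 AND rect (array([ 0.4492, -0.1324]), (0.1104, 0.0692), 66.8) pca [ 0.4497 -0.1313] 66.5 [0.107 0.067]
stamp 0.0 AND rect (array([0.4354, 0.1469]), (0.064, 0.0324), 61.3) pca [0.4278 0.144 ] 75.3 [0.068 0.024]
stamp 0.08 AND rect (array([0.435 , 0.1467]), (0.0621, 0.034), 61.3) pca [0.4338 0.147 ] 62.0 [0.071 0.041]
[[131, 123, 103, 92], [131, 131, 127, 116], [132, 134, 132, 130], [126, 131, 131, 131]]
[[97, 76, 29, 17], [98, 98, 96, 64], [97, 99, 97, 99], [96, 97, 97, 97]]
```

```bash
cat > go.py <<'E'
import numpy as np,sys
from workcell import state
x,y,z,yaw=map(float,sys.argv[1:5])
s=state();R=np.array(s["orientation"]);d=np.array([x,y,z])-s["ee_pos"]
cur=np.degrees(np.arctan2(R[1,0],R[0,0]));a=-((yaw-cur+180)%360-180)
t=R.T@d
print("t",round(s["t"],2),"pos",np.round(s["ee_pos"],4),"yaw",round(cur,1),"q7",round(s["joint_pos"][6]),"w",round(s["gripper_width"]*.0878,4),"F",np.round(s["contact_force"],1),"ff",round(s["finger_force"],1))
print("MOVE tx ty tz",np.round(t,4),"az",round(a,1),"rows",max(np.linalg.norm(d)/.05,abs(a)/8.59).round(1))
E
python3 go.py .412 .3375 .16 43
```

```text
t 0.3 pos [0.2615 0.5675 0.2224] yaw 155.3 q7 -5 w 0.0879 F [ 0.4  0.3 -0.3] ff 0.0
MOVE tx ty tz [-0.2329 -0.1459  0.0625] az 112.3 rows 13.1
```

Request:
{"method": "send_rows", "body": {
  "moves": [
    {"tx":-0.233,"ty":-0.146,"tz":0.062,"az":112.3,"gripper":0.087},
    {"tx":-0.233,"ty":-0.146,"tz":0.062,"az":112.3},
    {"tx":-0.233,"ty":-0.146,"tz":0.062,"az":112.3},
    {"tx":-0.233,"ty":-0.146,"tz":0.062,"az":112.3},
    {"tx":-0.233,"ty":-0.146,"tz":0.062,"az":112.3},
    {"tx":-0.233,"ty":-0.146,"tz":0.062,"az":112.3},
    {"tx":-0.233,"ty":-0.146,"tz":0.062,"az":112.3},
    {"tx":-0.233,"ty":-0.146,"tz":0.062,"az":112.3},
    {"tx":-0.233,"ty":-0.146,"tz":0.062,"az":112.3},
    {"tx":-0.233,"ty":-0.146,"tz":0.062,"az":112.3},
    {"tx":-0.233,"ty":-0.146,"tz":0.062,"az":112.3},
    {"tx":-0.233,"ty":-0.146,"tz":0.062,"az":112.3},
    {"tx":-0.233,"ty":-0.146,"tz":0.062,"az":112.3},
    {"tx":-0.233,"ty":-0.146,"tz":0.062,"az":112.3},
    {"tx":-0.233,"ty":-0.146,"tz":0.062,"az":112.3},
    {"tx":-0.233,"ty":-0.146,"tz":0.062,"az":112.3},
    {"tx":-0.233,"ty":-0.146,"tz":0.062,"az":112.3},
    {"tx":-0.233,"ty":-0.146,"tz":0.062,"az":112.3}
  ]
}}

```text
invalid input
```

```bash
cat > look.py <<'E'
from h import *
import sys
# name of picture, x y z of the middle, half size px
n=sys.argv[1];X=list(map(float,sys.argv[2:5]));h=int(sys.argv[5]);o=[]
for c in (Cam("top"),Cam("scene")):
    u,v=c.proj([X])[0].round().astype(int);im=cv2.copyMakeBorder(c.im,h,h,h,h,0)[v:v+2*h,u:u+2*h]
    o.append(cv2.resize(im,(400,400),interpolation=cv2.INTER_CUBIC))
cv2.imwrite(f"pics/{n}.png",cv2.convertScaleAbs(np.hstack(o)[:,:,::-1],alpha=1.8,beta=10))
E
python3 look.py s1 .412 .3375 .05 45; python3 go.py .412 .3375 .032 43
```

```text
t 0.4 pos [0.2616 0.5676 0.2225] yaw 155.3 q7 -5 w 0.0881 F [ 0.6  0.3 -0.5] ff 0.0
MOVE tx ty tz [-0.2329 -0.146   0.1906] az 112.3 rows 13.1
```

View pics/s1.png

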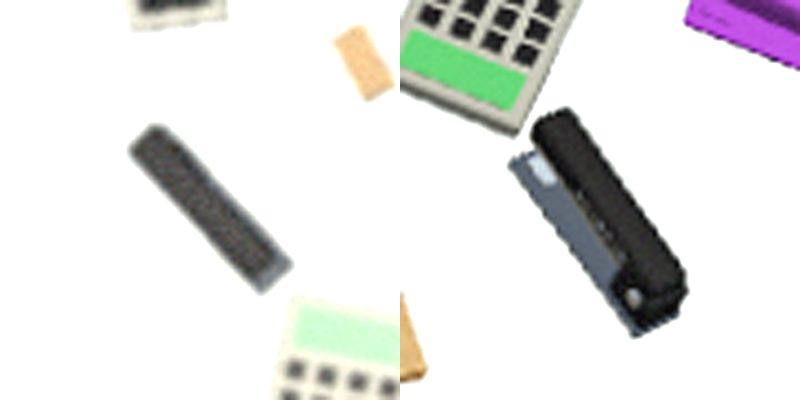

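The arm has not moved because the call was refused. The picture shows the stapler alone and clear of the clutter. I'll retry with every field filled in.

Request:
{"method": "send_rows", "body": {
  "moves": [
    {"tx":-0.233,"ty":-0.146,"tz":0.062,"ax":0,"ay":0,"az":112.3,"gripper":0.087},
    {"tx":-0.233,"ty":-0.146,"tz":0.062,"ax":0,"ay":0,"az":112.3,"gripper":0.087},
    {"tx":-0.233,"ty":-0.146,"tz":0.062,"ax":0,"ay":0,"az":112.3,"gripper":0.087},
    {"tx":-0.233,"ty":-0.146,"tz":0.062,"ax":0,"ay":0,"az":112.3,"gripper":0.087},
    {"tx":-0.233,"ty":-0.146,"tz":0.062,"ax":0,"ay":0,"az":112.3,"gripper":0.087},
    {"tx":-0.233,"ty":-0.146,"tz":0.062,"ax":0,"ay":0,"az":112.3,"gripper":0.087},
    {"tx":-0.233,"ty":-0.146,"tz":0.062,"ax":0,"ay":0,"az":112.3,"gripper":0.087},
    {"tx":-0.233,"ty":-0.146,"tz":0.062,"ax":0,"ay":0,"az":112.3,"gripper":0.087},
    {"tx":-0.233,"ty":-0.146,"tz":0.062,"ax":0,"ay":0,"az":112.3,"gripper":0.087},
    {"tx":-0.233,"ty":-0.146,"tz":0.062,"ax":0,"ay":0,"az":112.3,"gripper":0.087},
    {"tx":-0.233,"ty":-0.146,"tz":0.062,"ax":0,"ay":0,"az":112.3,"gripper":0.087},
    {"tx":-0.233,"ty":-0.146,"tz":0.062,"ax":0,"ay":0,"az":112.3,"gripper":0.087},
    {"tx":-0.233,"ty":-0.146,"tz":0.062,"ax":0,"ay":0,"az":112.3,"gripper":0.087},
    {"tx":-0.233,"ty":-0.146,"tz":0.062,"ax":0,"ay":0,"az":112.3,"gripper":0.087},
    {"tx":-0.233,"ty":-0.146,"tz":0.062,"ax":0,"ay":0,"az":112.3,"gripper":0.087},
    {"tx":-0.233,"ty":-0.146,"tz":0.062,"ax":0,"ay":0,"az":112.3,"gripper":0.087},
    {"tx":-0.233,"ty":-0.146,"tz":0.062,"ax":0,"ay":0,"az":112.3,"gripper":0.087}
  ],
  "squeeze": 25
}}

```text
t: 2.1
ee_pos: [0.4121, 0.3375, 0.1607]
orientation: [[0.73, 0.683, -0.0], [0.683, -0.73, 0.0], [0.0, -0.0, -1.0]]
contact_force: [0.4, -0.2, -0.2]
gripper_width: 0.992
finger_force: 0.0
```

```bash
python3 look.py s2 .412 .3375 .08 45; python3 go.py .412 .3375 .032 43
```

```text
t 2.2 pos [0.4122 0.3375 0.1607] yaw 43.0 q7 -81 w 0.0871 F [-0.2  0.6  0.4] ff 0.0
MOVE tx ty tz [-1.000e-04 -1.000e-04  1.287e-01] az 0.0 rows 2.6
```

View pics/s2.png

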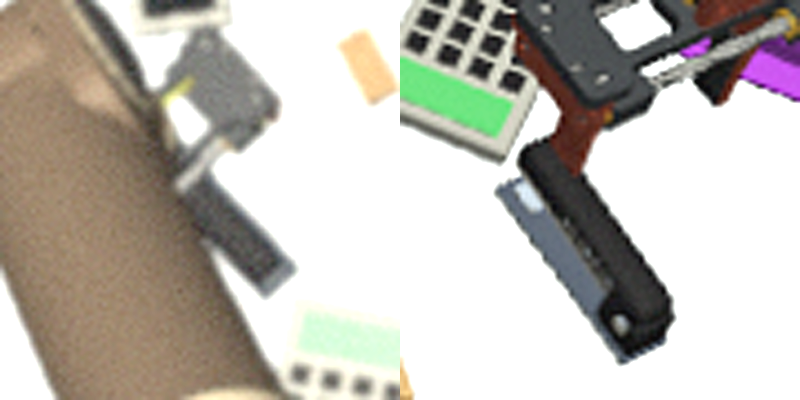

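The gripper's yaw matches the stapler, with the fingers straddling the cover. Descending, closing and lifting.

Request:
{"method": "send_rows", "body": {
  "moves": [
    {"tx":0,"ty":0,"tz":0.04,"ax":0,"ay":0,"az":0,"gripper":0.087},
    {"tx":0,"ty":0,"tz":0.08,"ax":0,"ay":0,"az":0,"gripper":0.087},
    {"tx":0,"ty":0,"tz":0.105,"ax":0,"ay":0,"az":0,"gripper":0.087},
    {"tx":0,"ty":0,"tz":0.12,"ax":0,"ay":0,"az":0,"gripper":0.087},
    {"tx":0,"ty":0,"tz":0.128,"ax":0,"ay":0,"az":0,"gripper":0.087},
    {"tx":0,"ty":0,"tz":0.128,"ax":0,"ay":0,"az":0,"gripper":0.087},
    {"tx":0,"ty":0,"tz":0.128,"ax":0,"ay":0,"az":0,"gripper":0.01},
    {"tx":0,"ty":0,"tz":0.128,"ax":0,"ay":0,"az":0,"gripper":0.01},
    {"tx":0,"ty":0,"tz":0.128,"ax":0,"ay":0,"az":0,"gripper":0.01},
    {"tx":0,"ty":0,"tz":0.128,"ax":0,"ay":0,"az":0,"gripper":0.01},
    {"tx":0,"ty":0,"tz":0.128,"ax":0,"ay":0,"az":0,"gripper":0.01},
    {"tx":0,"ty":0,"tz":0.128,"ax":0,"ay":0,"az":0,"gripper":0.01},
    {"tx":0,"ty":0,"tz":0.128,"ax":0,"ay":0,"az":0,"gripper":0.01},
    {"tx":0,"ty":0,"tz":0.128,"ax":0,"ay":0,"az":0,"gripper":0.01},
    {"tx":0,"ty":0,"tz":0.128,"ax":0,"ay":0,"az":0,"gripper":0.01},
    {"tx":0,"ty":0,"tz":0.128,"ax":0,"ay":0,"az":0,"gripper":0.01}
  ],
  "squeeze": 25
}}

```text
t: 3.8
ee_pos: [0.4119, 0.3376, 0.0326]
orientation: [[0.732, 0.682, -0.0], [0.682, -0.732, 0.0], [-0.0, -0.0, -1.0]]
contact_force: [-1.7, 1.2, 0.3]
gripper_width: 0.323
finger_force: 25.0
```

```bash
python3 look.py s3 .412 .3375 .04 45; python3 go.py .412 .3375 .24 43
```

```text
t 3.9 pos [0.412  0.3376 0.0326] yaw 43.0 q7 -75 w 0.0284 F [-1.1  1.1  0.5] ff 25.0
MOVE tx ty tz [-1.000e-04  1.000e-04 -2.074e-01] az -0.0 rows 4.1
```

View pics/s3.png

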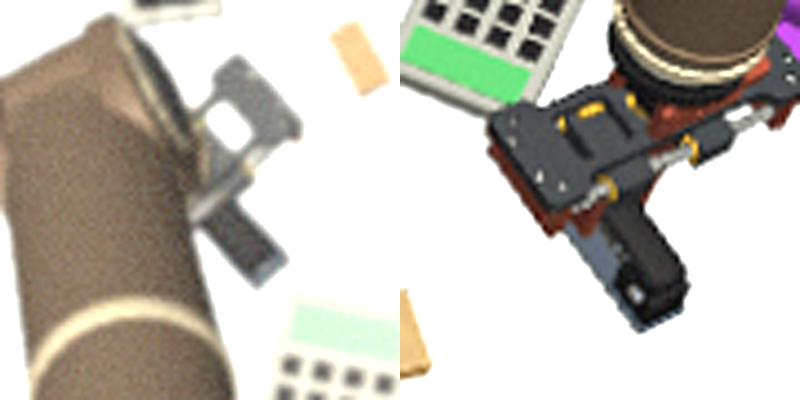

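The stapler is held; the opening reads 28.4 mm, as expected. Next I lift it and carry it high over the cup.

Request:
{"method": "send_rows", "body": {
  "moves": [
    {"tx":0,"ty":0,"tz":-0.03,"ax":0,"ay":0,"az":0,"gripper":0.01},
    {"tx":0,"ty":0,"tz":-0.08,"ax":0,"ay":0,"az":0,"gripper":0.01},
    {"tx":0,"ty":0,"tz":-0.13,"ax":0,"ay":0,"az":0,"gripper":0.01},
    {"tx":0,"ty":0,"tz":-0.18,"ax":0,"ay":0,"az":0,"gripper":0.01},
    {"tx":-0.024,"ty":0.043,"tz":-0.21,"ax":0,"ay":0,"az":2.5,"gripper":0.01},
    {"tx":-0.048,"ty":0.087,"tz":-0.21,"ax":0,"ay":0,"az":5,"gripper":0.01},
    {"tx":-0.072,"ty":0.13,"tz":-0.21,"ax":0,"ay":0,"az":8,"gripper":0.01},
    {"tx":-0.096,"ty":0.174,"tz":-0.21,"ax":0,"ay":0,"az":10,"gripper":0.01},
    {"tx":-0.12,"ty":0.217,"tz":-0.21,"ax":0,"ay":0,"az":13,"gripper":0.01},
    {"tx":-0.143,"ty":0.26,"tz":-0.21,"ax":0,"ay":0,"az":15,"gripper":0.01},
    {"tx":-0.167,"ty":0.303,"tz":-0.21,"ax":0,"ay":0,"az":18,"gripper":0.01},
    {"tx":-0.191,"ty":0.347,"tz":-0.21,"ax":0,"ay":0,"az":20,"gripper":0.01},
    {"tx":-0.215,"ty":0.39,"tz":-0.21,"ax":0,"ay":0,"az":23,"gripper":0.01},
    {"tx":-0.239,"ty":0.434,"tz":-0.21,"ax":0,"ay":0,"az":25,"gripper":0.01},
    {"tx":-0.263,"ty":0.477,"tz":-0.21,"ax":0,"ay":0,"az":28,"gripper":0.01},
    {"tx":-0.287,"ty":0.521,"tz":-0.21,"ax":0,"ay":0,"az":30,"gripper":0.01},
    {"tx":-0.311,"ty":0.564,"tz":-0.21,"ax":0,"ay":0,"az":33,"gripper":0.01},
    {"tx":-0.334,"ty":0.607,"tz":-0.21,"ax":0,"ay":0,"az":35,"gripper":0.01},
    {"tx":-0.354,"ty":0.643,"tz":-0.21,"ax":0,"ay":0,"az":36.8,"gripper":0.01},
    {"tx":-0.354,"ty":0.643,"tz":-0.21,"ax":0,"ay":0,"az":36.8,"gripper":0.01}
  ]
}}

```text
t: 5.9
ee_pos: [0.5887, -0.3814, 0.2411]
orientation: [[0.995, 0.099, -0.003], [0.099, -0.995, -0.004], [-0.004, 0.004, -1.0]]
contact_force: [0.2, -0.9, -2.8]
gripper_width: 0.313
finger_force: 25.0
```

```bash
python3 go.py .5914 -.374 .11 6.2
```

```text
t 5.9 pos [ 0.5887 -0.3814  0.2411] yaw 5.7 q7 -35 w 0.0275 F [ 0.2 -0.9 -2.8] ff 25.0
MOVE tx ty tz [ 0.004  -0.0075  0.131 ] az -0.5 rows 2.6
```

Request:
{"method": "send_rows", "body": {
  "moves": [
    {"tx":0,"ty":0,"tz":0.03,"ax":0,"ay":0,"az":0,"gripper":0.01},
    {"tx":0,"ty":0,"tz":0.06,"ax":0,"ay":0,"az":0,"gripper":0.01},
    {"tx":0,"ty":0,"tz":0.09,"ax":0,"ay":0,"az":0,"gripper":0.01},
    {"tx":0,"ty":0,"tz":0.12,"ax":0,"ay":0,"az":0,"gripper":0.01},
    {"tx":0,"ty":0,"tz":0.14,"ax":0,"ay":0,"az":0,"gripper":0.01},
    {"tx":0,"ty":0,"tz":0.15,"ax":0,"ay":0,"az":0,"gripper":0.01},
    {"tx":0,"ty":0,"tz":0.15,"ax":0,"ay":0,"az":0,"gripper":0.01},
    {"tx":0,"ty":0,"tz":0.15,"ax":0,"ay":0,"az":0,"gripper":0.01}
  ]
}}

```text
t: 6.7
ee_pos: [0.5915, -0.3745, 0.0935]
orientation: [[0.994, 0.107, 0.001], [0.107, -0.994, -0.001], [0.001, 0.001, -1.0]]
contact_force: [0.6, -0.2, -2.2]
gripper_width: 0.314
finger_force: 25.0
```

```bash
python3 look.py s4 .5914 -.374 .05 45; python3 go.py .5914 -.374 .037 6.2
```

```text
t 6.8 pos [ 0.5918 -0.3748  0.0941] yaw 6.2 q7 -30 w 0.0278 F [-0.3  0.4 -2.4] ff 25.0
MOVE tx ty tz [-0.0004 -0.0009  0.0571] az -0.0 rows 1.1
```

View pics/s4.png

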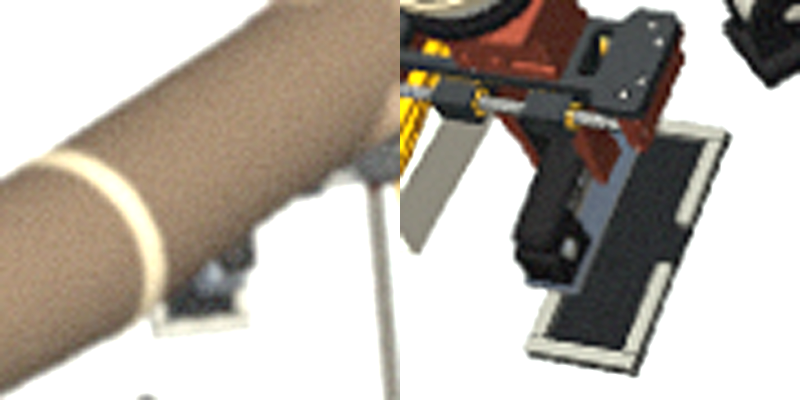

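The scene crop shows the stapler above its tray, with its near base edge at crop pixels (525,283)–(580,290). I'll use that edge to check the offset along its length.

Run:
```python
from h import *
c=Cam("scene");h=45
u,v=c.proj([[.5914,-.374,.05]])[0].round().astype(int)
p=[(u-h+(a-400)*90/400,v-h+b*90/400) for a,b in((525,283),(580,290))]
a=np.radians(6.2);d=np.array([np.cos(a),np.sin(a)]);n=np.array([-d[1],d[0]])
for z in(.062,.067):
    q=c.plane(p,z);print(z,q,"along from tcp",(q-[.5918,-.3748])@d,(q-[.5918,-.3748])@n)
```

```text
0.062 [[ 0.66096505 -0.38457594]
 [ 0.6556709  -0.3502557 ]] along from tcp [0.06770471 0.06614809] [-0.01718854  0.01750272]
0.067 [[ 0.66293683 -0.38146823]
 [ 0.65767083 -0.34733046]] along from tcp [0.07000058 0.06845224] [-0.01431196  0.02019486]
```

Request:
{"method": "send_rows", "body": {
  "moves": [
    {"tx":0,"ty":0,"tz":0.02,"ax":0,"ay":0,"az":0,"gripper":0.01},
    {"tx":0,"ty":0,"tz":0.035,"ax":0,"ay":0,"az":0,"gripper":0.01},
    {"tx":0,"ty":0,"tz":0.045,"ax":0,"ay":0,"az":0,"gripper":0.01},
    {"tx":0,"ty":0,"tz":0.051,"ax":0,"ay":0,"az":0,"gripper":0.01},
    {"tx":0,"ty":0,"tz":0.055,"ax":0,"ay":0,"az":0,"gripper":0.01},
    {"tx":0,"ty":0,"tz":0.057,"ax":0,"ay":0,"az":0,"gripper":0.01},
    {"tx":0,"ty":0,"tz":0.057,"ax":0,"ay":0,"az":0,"gripper":0.01},
    {"tx":0,"ty":0,"tz":0.057,"ax":0,"ay":0,"az":0,"gripper":0.01}
  ]
}}

```text
t: 7.65
ee_pos: [0.5914, -0.3745, 0.0368]
orientation: [[0.994, 0.107, 0.001], [0.107, -0.994, 0.0], [0.001, 0.0, -1.0]]
contact_force: [-2.1, 2.0, 6.4]
gripper_width: 0.315
finger_force: 25.0
```

Contact was at floor height. I'll release, rise and go over the dispenser.

Request:
{"method": "send_rows", "body": {
  "moves": [
    {"tx":0,"ty":0,"tz":0,"ax":0,"ay":0,"az":0,"gripper":0.045},
    {"tx":0,"ty":0,"tz":0,"ax":0,"ay":0,"az":0,"gripper":0.087},
    {"tx":0,"ty":0,"tz":0,"ax":0,"ay":0,"az":0,"gripper":0.087},
    {"tx":0,"ty":0,"tz":0,"ax":0,"ay":0,"az":0,"gripper":0.087},
    {"tx":0,"ty":0,"tz":0,"ax":0,"ay":0,"az":0,"gripper":0.087},
    {"tx":0,"ty":0,"tz":0,"ax":0,"ay":0,"az":0,"gripper":0.087},
    {"tx":0,"ty":0,"tz":-0.03,"ax":0,"ay":0,"az":0,"gripper":0.087},
    {"tx":0,"ty":0,"tz":-0.07,"ax":0,"ay":0,"az":0,"gripper":0.087},
    {"tx":0,"ty":0,"tz":-0.12,"ax":0,"ay":0,"az":0,"gripper":0.087},
    {"tx":-0.045,"ty":-0.014,"tz":-0.13,"ax":0,"ay":0,"az":8,"gripper":0.087},
    {"tx":-0.09,"ty":-0.028,"tz":-0.13,"ax":0,"ay":0,"az":16,"gripper":0.087},
    {"tx":-0.13,"ty":-0.042,"tz":-0.13,"ax":0,"ay":0,"az":24,"gripper":0.087},
    {"tx":-0.16,"ty":-0.052,"tz":-0.13,"ax":0,"ay":0,"az":32,"gripper":0.087},
    {"tx":-0.1705,"ty":-0.054,"tz":-0.13,"ax":0,"ay":0,"az":40.2,"gripper":0.087},
    {"tx":-0.1705,"ty":-0.054,"tz":-0.13,"ax":0,"ay":0,"az":40.2,"gripper":0.087},
    {"tx":-0.1705,"ty":-0.054,"tz":-0.13,"ax":0,"ay":0,"az":40.2,"gripper":0.087},
    {"tx":-0.1705,"ty":-0.054,"tz":-0.13,"ax":0,"ay":0,"az":40.2,"gripper":0.087},
    {"tx":-0.1705,"ty":-0.054,"tz":-0.13,"ax":0,"ay":0,"az":40.2,"gripper":0.087}
  ]
}}

```text
t: 9.45
ee_pos: [0.4167, -0.3391, 0.1656]
orientation: [[0.83, -0.557, -0.0], [-0.557, -0.83, -0.0], [0.0, 0.0, -1.0]]
contact_force: [-0.6, -0.3, 0.5]
gripper_width: 0.99
finger_force: 0.0
```

```bash
python3 look.py s5 .48 -.345 .05 68; python3 go.py .416 -.339 .033 -34.3
```

```text
t 9.55 pos [ 0.4163 -0.3391  0.1655] yaw -34.0 q7 -60 w 0.0871 F [-0.8  0.2  0.2] ff 0.0
MOVE tx ty tz [-3.000e-04  1.000e-04  1.325e-01] az 0.3 rows 2.7
```

View pics/s5.png

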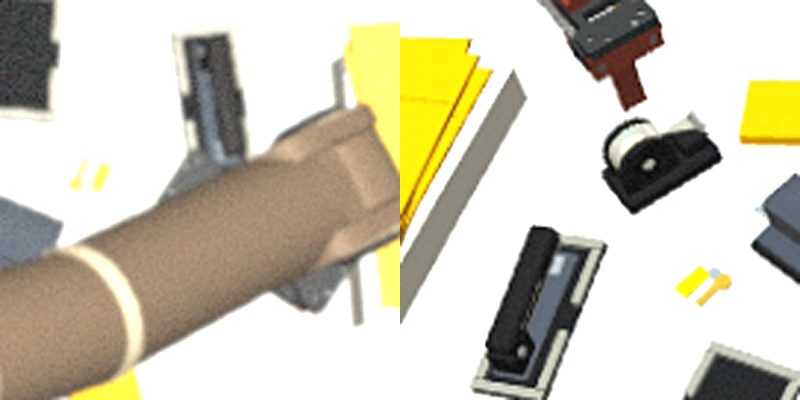

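The stapler sits inside its tray. The nose of the dispenser points to +y, as assumed. Descending and gripping.

Request:
{"method": "send_rows", "body": {
  "moves": [
    {"tx":0,"ty":0,"tz":0.04,"ax":0,"ay":0,"az":0.3,"gripper":0.087},
    {"tx":0,"ty":0,"tz":0.08,"ax":0,"ay":0,"az":0.3,"gripper":0.087},
    {"tx":0,"ty":0,"tz":0.11,"ax":0,"ay":0,"az":0.3,"gripper":0.087},
    {"tx":0,"ty":0,"tz":0.125,"ax":0,"ay":0,"az":0.3,"gripper":0.087},
    {"tx":0,"ty":0,"tz":0.132,"ax":0,"ay":0,"az":0.3,"gripper":0.087},
    {"tx":0,"ty":0,"tz":0.132,"ax":0,"ay":0,"az":0.3,"gripper":0.087},
    {"tx":0,"ty":0,"tz":0.132,"ax":0,"ay":0,"az":0.3,"gripper":0.02},
    {"tx":0,"ty":0,"tz":0.132,"ax":0,"ay":0,"az":0.3,"gripper":0.02},
    {"tx":0,"ty":0,"tz":0.132,"ax":0,"ay":0,"az":0.3,"gripper":0.02},
    {"tx":0,"ty":0,"tz":0.132,"ax":0,"ay":0,"az":0.3,"gripper":0.02},
    {"tx":0,"ty":0,"tz":0.132,"ax":0,"ay":0,"az":0.3,"gripper":0.02},
    {"tx":0,"ty":0,"tz":0.132,"ax":0,"ay":0,"az":0.3,"gripper":0.02},
    {"tx":0,"ty":0,"tz":0.132,"ax":0,"ay":0,"az":0.3,"gripper":0.02},
    {"tx":0,"ty":0,"tz":0.132,"ax":0,"ay":0,"az":0.3,"gripper":0.02}
  ],
  "squeeze": 35
}}

```text
t: 10.95
ee_pos: [0.416, -0.339, 0.0337]
orientation: [[0.826, -0.564, 0.0], [-0.564, -0.826, -0.0], [0.0, -0.0, -1.0]]
contact_force: [0.2, 0.5, 0.8]
gripper_width: 0.455
finger_force: 35.0
```

```bash
python3 go.py .416 -.339 .16 -34.3; python3 go.py .6498 -.160 .16 -4.5
```

```text
t 10.95 pos [ 0.416  -0.339   0.0337] yaw -34.3 q7 -51 w 0.04 F [0.2 0.5 0.8] ff 35.0
MOVE tx ty tz [ 1.000e-04 -0.000e+00 -1.263e-01] az -0.0 rows 2.5
t 10.95 pos [ 0.416  -0.339   0.0337] yaw -34.3 q7 -51 w 0.04 F [0.2 0.5 0.8] ff 35.0
MOVE tx ty tz [ 0.0921 -0.2797 -0.1262] az -29.8 rows 6.4
```

Request:
{"method": "send_rows", "body": {
  "moves": [
    {"tx":0,"ty":0,"tz":-0.03,"ax":0,"ay":0,"az":0,"gripper":0.02},
    {"tx":0,"ty":0,"tz":-0.07,"ax":0,"ay":0,"az":0,"gripper":0.02},
    {"tx":0,"ty":0,"tz":-0.09,"ax":0,"ay":0,"az":0,"gripper":0.02},
    {"tx":0.012,"ty":-0.031,"tz":-0.09,"ax":0,"ay":0,"az":-3,"gripper":0.02},
    {"tx":0.026,"ty":-0.07,"tz":-0.09,"ax":0,"ay":0,"az":-7,"gripper":0.02},
    {"tx":0.042,"ty":-0.113,"tz":-0.09,"ax":0,"ay":0,"az":-12,"gripper":0.02},
    {"tx":0.058,"ty":-0.156,"tz":-0.09,"ax":0,"ay":0,"az":-17,"gripper":0.02},
    {"tx":0.075,"ty":-0.2,"tz":-0.09,"ax":0,"ay":0,"az":-22,"gripper":0.02},
    {"tx":0.09,"ty":-0.242,"tz":-0.09,"ax":0,"ay":0,"az":-26,"gripper":0.02},
    {"tx":0.102,"ty":-0.273,"tz":-0.09,"ax":0,"ay":0,"az":-29,"gripper":0.02},
    {"tx":0.1077,"ty":-0.2887,"tz":-0.09,"ax":0,"ay":0,"az":-29.8,"gripper":0.02},
    {"tx":0.1077,"ty":-0.2887,"tz":-0.09,"ax":0,"ay":0,"az":-29.8,"gripper":0.02},
    {"tx":0.1077,"ty":-0.2887,"tz":-0.06,"ax":0,"ay":0,"az":-29.8,"gripper":0.02},
    {"tx":0.1077,"ty":-0.2887,"tz":-0.05,"ax":0,"ay":0,"az":-29.8,"gripper":0.02},
    {"tx":0.1077,"ty":-0.2887,"tz":-0.05,"ax":0,"ay":0,"az":-29.8,"gripper":0.02},
    {"tx":0.1077,"ty":-0.2887,"tz":-0.05,"ax":0,"ay":0,"az":-29.8,"gripper":0.02}
  ]
}}

```text
t: 12.55
ee_pos: [0.6672, -0.1621, 0.084]
orientation: [[0.997, -0.08, -0.0], [-0.08, -0.997, -0.0], [-0.0, 0.0, -1.0]]
contact_force: [-0.1, 0.3, -3.2]
gripper_width: 0.455
finger_force: 35.0
```

```bash
python3 look.py s6 .6498 -.160 .04 45; python3 go.py .6677 -.1614 .0377 -4.5
```

```text
t 12.65 pos [ 0.668  -0.162   0.0848] yaw -4.6 q7 -58 w 0.0394 F [ 0.7  1.1 -3. ] ff 35.0
MOVE tx ty tz [-0.0004 -0.0006  0.0471] az -0.1 rows 0.9
```

View pics/s6.png

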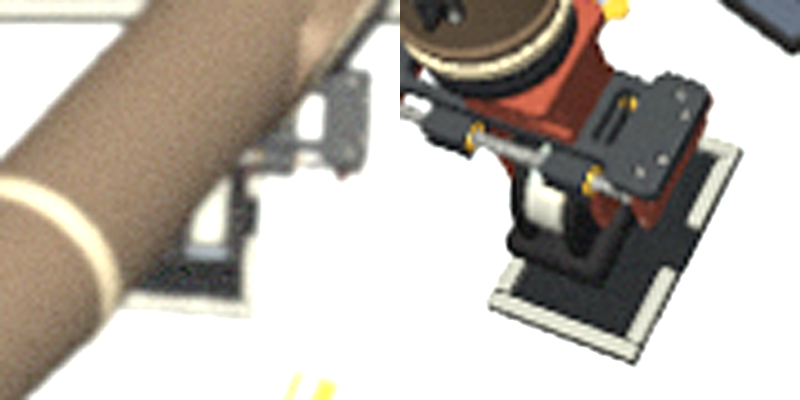

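The dispenser is over its tray, and its back-end bottom edge runs from (510,252) to (600,283) in the scene crop. I'll check the offset.

```bash
cat > off.py <<'E'
from h import *
import sys
# crop centre xyz, half, tcp x y, yaw, z, then pixel pairs of the scene half
A=list(map(float,sys.argv[1:]));X=A[:3];h=A[3];tcp=A[4:6];a=np.radians(A[6]);z=A[7];px=np.array(A[8:]).reshape(-1,2)
c=Cam("scene");o=c.proj([X])[0].round()-h
d=np.array([np.cos(a),np.sin(a)]);q=c.plane(o+(px-[400,0])*2*h/400,z)-tcp
print("along",(q@d).round(4),"left",(q@[-d[1],d[0]]).round(4))
E
python3 off.py .6498 -.160 .04 45 .668 -.162 -4.5 .051 510 252 600 283
```

```text
along [0.0329 0.0313] left [-0.0278  0.0282]
```

Request:
{"method": "send_rows", "body": {
  "moves": [
    {"tx":0.002,"ty":0,"tz":0.015,"ax":0,"ay":0,"az":0,"gripper":0.02},
    {"tx":0.002,"ty":0,"tz":0.028,"ax":0,"ay":0,"az":0,"gripper":0.02},
    {"tx":0.002,"ty":0,"tz":0.037,"ax":0,"ay":0,"az":0,"gripper":0.02},
    {"tx":0.002,"ty":0,"tz":0.043,"ax":0,"ay":0,"az":0,"gripper":0.02},
    {"tx":0.002,"ty":0,"tz":0.046,"ax":0,"ay":0,"az":0,"gripper":0.02},
    {"tx":0.002,"ty":0,"tz":0.047,"ax":0,"ay":0,"az":0,"gripper":0.02},
    {"tx":0.002,"ty":0,"tz":0.047,"ax":0,"ay":0,"az":0,"gripper":0.02},
    {"tx":0.002,"ty":0,"tz":0.047,"ax":0,"ay":0,"az":0,"gripper":0.02}
  ]
}}

```text
t: 13.5
ee_pos: [0.6693, -0.1614, 0.0378]
orientation: [[0.997, -0.079, -0.0], [-0.079, -0.997, 0.001], [-0.001, -0.001, -1.0]]
contact_force: [-5.6, 3.0, 7.7]
gripper_width: 0.457
finger_force: 35.0
```

Request:
{"method": "send_rows", "body": {
  "moves": [
    {"tx":0,"ty":0,"tz":0,"ax":0,"ay":0,"az":0,"gripper":0.05},
    {"tx":0,"ty":0,"tz":0,"ax":0,"ay":0,"az":0,"gripper":0.087},
    {"tx":0,"ty":0,"tz":0,"ax":0,"ay":0,"az":0,"gripper":0.087},
    {"tx":0,"ty":0,"tz":0,"ax":0,"ay":0,"az":0,"gripper":0.087},
    {"tx":0,"ty":0,"tz":0,"ax":0,"ay":0,"az":0,"gripper":0.087},
    {"tx":0,"ty":0,"tz":0,"ax":0,"ay":0,"az":0,"gripper":0.087},
    {"tx":0,"ty":0,"tz":-0.03,"ax":0,"ay":0,"az":0,"gripper":0.087},
    {"tx":0,"ty":0,"tz":-0.07,"ax":0,"ay":0,"az":0,"gripper":0.087},
    {"tx":0,"ty":0,"tz":-0.12,"ax":0,"ay":0,"az":0,"gripper":0.087},
    {"tx":-0.02,"ty":0,"tz":-0.145,"ax":0,"ay":0,"az":-8,"gripper":0.087},
    {"tx":-0.05,"ty":-0.002,"tz":-0.145,"ax":0,"ay":0,"az":-16,"gripper":0.087},
    {"tx":-0.08,"ty":-0.003,"tz":-0.145,"ax":0,"ay":0,"az":-24,"gripper":0.087},
    {"tx":-0.11,"ty":-0.004,"tz":-0.145,"ax":0,"ay":0,"az":-32,"gripper":0.087},
    {"tx":-0.14,"ty":-0.005,"tz":-0.145,"ax":0,"ay":0,"az":-40,"gripper":0.087},
    {"tx":-0.17,"ty":-0.006,"tz":-0.145,"ax":0,"ay":0,"az":-48,"gripper":0.087},
    {"tx":-0.195,"ty":-0.007,"tz":-0.145,"ax":0,"ay":0,"az":-56,"gripper":0.087},
    {"tx":-0.213,"ty":-0.008,"tz":-0.145,"ax":0,"ay":0,"az":-64,"gripper":0.087},
    {"tx":-0.2234,"ty":-0.008,"tz":-0.145,"ax":0,"ay":0,"az":-71.3,"gripper":0.087},
    {"tx":-0.2234,"ty":-0.008,"tz":-0.145,"ax":0,"ay":0,"az":-71.3,"gripper":0.087},
    {"tx":-0.2234,"ty":-0.008,"tz":-0.145,"ax":0,"ay":0,"az":-71.3,"gripper":0.087}
  ]
}}

```text
t: 15.5
ee_pos: [0.4482, -0.1358, 0.182]
orientation: [[0.398, 0.917, 0.001], [0.917, -0.398, 0.0], [0.001, 0.001, -1.0]]
contact_force: [0.5, 0.6, -0.3]
gripper_width: 0.989
finger_force: 0.0
```

```bash
python3 look.py s7 .52 -.15 .05 66; python3 go.py .4472 -.1358 .15 66.8
```

```text
t 15.6 pos [ 0.4484 -0.1359  0.1817] yaw 66.6 q7 -2 w 0.0867 F [0.2 1.  0.2] ff 0.0
MOVE tx ty tz [-0.0004 -0.0012  0.0317] az -0.2 rows 0.6
```

View pics/s7.png

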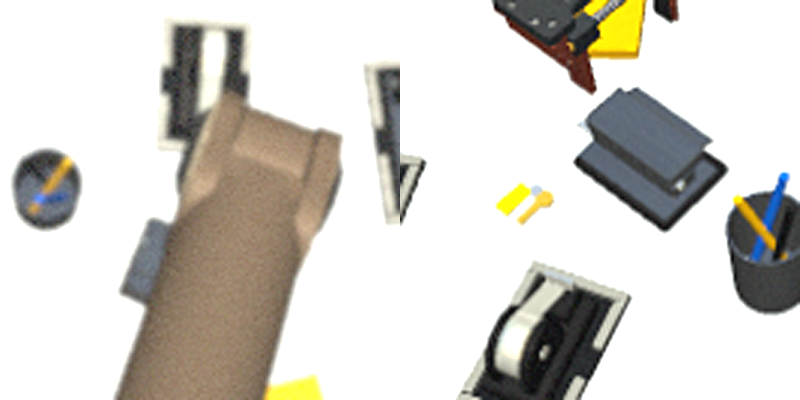

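The dispenser sits in its tray, and the punch and cup are undisturbed. Next is the punch, gripping high on the lever to stay above the lip.

Request:
{"method": "send_rows", "body": {
  "moves": [
    {"tx":0,"ty":-0.001,"tz":0.04,"ax":0,"ay":0,"az":-0.2,"gripper":0.0878},
    {"tx":0,"ty":-0.001,"tz":0.08,"ax":0,"ay":0,"az":-0.2,"gripper":0.0878},
    {"tx":0,"ty":-0.001,"tz":0.105,"ax":0,"ay":0,"az":-0.2,"gripper":0.0878},
    {"tx":0,"ty":-0.001,"tz":0.118,"ax":0,"ay":0,"az":-0.2,"gripper":0.0878},
    {"tx":0,"ty":-0.001,"tz":0.127,"ax":0,"ay":0,"az":-0.2,"gripper":0.0878},
    {"tx":0,"ty":-0.001,"tz":0.134,"ax":0,"ay":0,"az":-0.2,"gripper":0.0878},
    {"tx":0,"ty":-0.001,"tz":0.139,"ax":0,"ay":0,"az":-0.2,"gripper":0.0878},
    {"tx":0,"ty":-0.001,"tz":0.139,"ax":0,"ay":0,"az":-0.2,"gripper":0.0878},
    {"tx":0,"ty":-0.001,"tz":0.139,"ax":0,"ay":0,"az":-0.2,"gripper":0.07},
    {"tx":0,"ty":-0.001,"tz":0.139,"ax":0,"ay":0,"az":-0.2,"gripper":0.06},
    {"tx":0,"ty":-0.001,"tz":0.139,"ax":0,"ay":0,"az":-0.2,"gripper":0.05},
    {"tx":0,"ty":-0.001,"tz":0.139,"ax":0,"ay":0,"az":-0.2,"gripper":0.04},
    {"tx":0,"ty":-0.001,"tz":0.139,"ax":0,"ay":0,"az":-0.2,"gripper":0.03},
    {"tx":0,"ty":-0.001,"tz":0.139,"ax":0,"ay":0,"az":-0.2,"gripper":0.03},
    {"tx":0,"ty":-0.001,"tz":0.139,"ax":0,"ay":0,"az":-0.2,"gripper":0.03},
    {"tx":0,"ty":-0.001,"tz":0.139,"ax":0,"ay":0,"az":-0.2,"gripper":0.03}
  ],
  "squeeze": 30
}}

```text
t: 17.2
ee_pos: [0.4468, -0.1354, 0.0427]
orientation: [[0.391, 0.92, 0.0], [0.92, -0.391, 0.0], [0.0, 0.0, -1.0]]
contact_force: [-0.5, 0.7, 2.1]
gripper_width: 0.545
finger_force: 30.0
```

```bash
python3 go.py .6468 .139 .12 171.4
```

```text
t 17.2 pos [ 0.4468 -0.1354  0.0427] yaw 67.0 q7 10 w 0.0478 F [-0.5  0.7  2.1] ff 30.0
MOVE tx ty tz [ 0.3308  0.0767 -0.0772] az -104.4 rows 12.2
```

The lever is gripped at 47.8 mm. I'll lift well above the pens and carry the punch to its tray.

Request:
{"method": "send_rows", "body": {
  "moves": [
    {"tx":0,"ty":0,"tz":-0.03,"ax":0,"ay":0,"az":0,"gripper":0.03},
    {"tx":0,"ty":0,"tz":-0.075,"ax":0,"ay":0,"az":0,"gripper":0.03},
    {"tx":0,"ty":0,"tz":-0.12,"ax":0,"ay":0,"az":0,"gripper":0.03},
    {"tx":0,"ty":0,"tz":-0.165,"ax":0,"ay":0,"az":0,"gripper":0.03},
    {"tx":0,"ty":0,"tz":-0.205,"ax":0,"ay":0,"az":-5,"gripper":0.03},
    {"tx":0.02,"ty":0.005,"tz":-0.215,"ax":0,"ay":0,"az":-13,"gripper":0.03},
    {"tx":0.045,"ty":0.01,"tz":-0.215,"ax":0,"ay":0,"az":-21,"gripper":0.03},
    {"tx":0.075,"ty":0.017,"tz":-0.215,"ax":0,"ay":0,"az":-29,"gripper":0.03},
    {"tx":0.105,"ty":0.024,"tz":-0.215,"ax":0,"ay":0,"az":-37,"gripper":0.03},
    {"tx":0.135,"ty":0.031,"tz":-0.215,"ax":0,"ay":0,"az":-45,"gripper":0.03},
    {"tx":0.165,"ty":0.038,"tz":-0.215,"ax":0,"ay":0,"az":-53,"gripper":0.03},
    {"tx":0.195,"ty":0.045,"tz":-0.215,"ax":0,"ay":0,"az":-61,"gripper":0.03},
    {"tx":0.225,"ty":0.052,"tz":-0.215,"ax":0,"ay":0,"az":-69,"gripper":0.03},
    {"tx":0.255,"ty":0.059,"tz":-0.215,"ax":0,"ay":0,"az":-77,"gripper":0.03},
    {"tx":0.285,"ty":0.066,"tz":-0.215,"ax":0,"ay":0,"az":-85,"gripper":0.03},
    {"tx":0.31,"ty":0.072,"tz":-0.215,"ax":0,"ay":0,"az":-93,"gripper":0.03},
    {"tx":0.325,"ty":0.075,"tz":-0.215,"ax":0,"ay":0,"az":-100,"gripper":0.03},
    {"tx":0.331,"ty":0.0767,"tz":-0.215,"ax":0,"ay":0,"az":-104.4,"gripper":0.03},
    {"tx":0.331,"ty":0.0767,"tz":-0.215,"ax":0,"ay":0,"az":-104.4,"gripper":0.03},
    {"tx":0.331,"ty":0.0767,"tz":-0.215,"ax":0,"ay":0,"az":-104.4,"gripper":0.03}
  ]
}}

```text
t: 19.2
ee_pos: [0.6463, 0.1385, 0.2567]
orientation: [[-0.988, 0.153, -0.002], [0.153, 0.988, -0.001], [0.002, -0.001, -1.0]]
contact_force: [0.1, -0.2, -3.7]
gripper_width: 0.541
finger_force: 30.0
```

Request:
{"method": "send_rows", "body": {
  "moves": [
    {"tx":0,"ty":0,"tz":0.04,"ax":0,"ay":0,"az":0,"gripper":0.03},
    {"tx":0,"ty":0,"tz":0.08,"ax":0,"ay":0,"az":0,"gripper":0.03},
    {"tx":0,"ty":0,"tz":0.12,"ax":0,"ay":0,"az":0,"gripper":0.03},
    {"tx":0,"ty":0,"tz":0.15,"ax":0,"ay":0,"az":0,"gripper":0.03},
    {"tx":0,"ty":0,"tz":0.165,"ax":0,"ay":0,"az":0,"gripper":0.03},
    {"tx":0,"ty":0,"tz":0.165,"ax":0,"ay":0,"az":0,"gripper":0.03},
    {"tx":0,"ty":0,"tz":0.165,"ax":0,"ay":0,"az":0,"gripper":0.03},
    {"tx":0,"ty":0,"tz":0.165,"ax":0,"ay":0,"az":0,"gripper":0.03}
  ]
}}

```text
t: 20.0
ee_pos: [0.6482, 0.1393, 0.0948]
orientation: [[-0.989, 0.151, 0.003], [0.151, 0.989, 0.001], [-0.003, 0.001, -1.0]]
contact_force: [-0.1, 0.3, -3.3]
gripper_width: 0.544
finger_force: 30.0
```

```bash
python3 look.py s8 .6468 .139 .04 50; python3 go.py .6468 .139 .0467 171.4
```

```text
t 20.1 pos [0.6479 0.1394 0.0945] yaw 171.3 q7 73 w 0.0478 F [ 0.5 -0.9 -2.7] ff 30.0
MOVE tx ty tz [ 0.0011 -0.0006  0.0478] az -0.1 rows 1.0
```

View pics/s8.png

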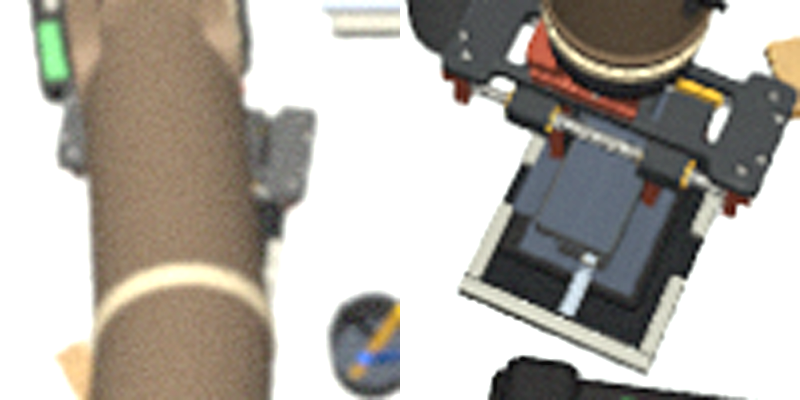

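The punch is above its tray, and its front base edge runs from about (506,250) to (635,305) in the crop. The light bar at its end is the paper guide. I'll check the offset.

```bash
python3 off.py .6468 .139 .04 50 .6479 .1394 -8.7 .053 506 252 635 305
```

```text
along [0.0573 0.0552] left [-0.0366  0.0452]
```

Request:
{"method": "send_rows", "body": {
  "moves": [
    {"tx":0,"ty":0,"tz":0.015,"ax":0,"ay":0,"az":0,"gripper":0.03},
    {"tx":0,"ty":0,"tz":0.028,"ax":0,"ay":0,"az":0,"gripper":0.03},
    {"tx":0,"ty":0,"tz":0.037,"ax":0,"ay":0,"az":0,"gripper":0.03},
    {"tx":0,"ty":0,"tz":0.043,"ax":0,"ay":0,"az":0,"gripper":0.03},
    {"tx":0,"ty":0,"tz":0.046,"ax":0,"ay":0,"az":0,"gripper":0.03},
    {"tx":0,"ty":0,"tz":0.048,"ax":0,"ay":0,"az":0,"gripper":0.03},
    {"tx":0,"ty":0,"tz":0.048,"ax":0,"ay":0,"az":0,"gripper":0.03},
    {"tx":0,"ty":0,"tz":0.048,"ax":0,"ay":0,"az":0,"gripper":0.03}
  ]
}}

```text
t: 20.95
ee_pos: [0.6462, 0.139, 0.0467]
orientation: [[-0.989, 0.15, -0.001], [0.15, 0.989, 0.0], [0.001, 0.0, -1.0]]
contact_force: [-10.4, -1.6, 17.6]
gripper_width: 0.544
finger_force: 30.0
```

Contact was at floor height. Releasing and moving to the stamp.

Request:
{"method": "send_rows", "body": {
  "moves": [
    {"tx":0,"ty":0,"tz":0,"ax":0,"ay":0,"az":0,"gripper":0.06},
    {"tx":0,"ty":0,"tz":0,"ax":0,"ay":0,"az":0,"gripper":0.087},
    {"tx":0,"ty":0,"tz":0,"ax":0,"ay":0,"az":0,"gripper":0.087},
    {"tx":0,"ty":0,"tz":0,"ax":0,"ay":0,"az":0,"gripper":0.087},
    {"tx":0,"ty":0,"tz":0,"ax":0,"ay":0,"az":0,"gripper":0.087},
    {"tx":0,"ty":0,"tz":-0.03,"ax":0,"ay":0,"az":0,"gripper":0.087},
    {"tx":0,"ty":0,"tz":-0.075,"ax":0,"ay":0,"az":0,"gripper":0.087},
    {"tx":0,"ty":0,"tz":-0.12,"ax":0,"ay":0,"az":0,"gripper":0.087},
    {"tx":0,"ty":0,"tz":-0.145,"ax":0,"ay":0,"az":8,"gripper":0.087},
    {"tx":0.02,"ty":-0.002,"tz":-0.145,"ax":0,"ay":0,"az":16,"gripper":0.087},
    {"tx":0.04,"ty":-0.004,"tz":-0.145,"ax":0,"ay":0,"az":24,"gripper":0.087},
    {"tx":0.06,"ty":-0.007,"tz":-0.145,"ax":0,"ay":0,"az":32,"gripper":0.087},
    {"tx":0.08,"ty":-0.01,"tz":-0.145,"ax":0,"ay":0,"az":40,"gripper":0.087},
    {"tx":0.1,"ty":-0.012,"tz":-0.145,"ax":0,"ay":0,"az":48,"gripper":0.087},
    {"tx":0.12,"ty":-0.014,"tz":-0.145,"ax":0,"ay":0,"az":56,"gripper":0.087},
    {"tx":0.14,"ty":-0.016,"tz":-0.145,"ax":0,"ay":0,"az":64,"gripper":0.087},
    {"tx":0.16,"ty":-0.018,"tz":-0.145,"ax":0,"ay":0,"az":72,"gripper":0.087},
    {"tx":0.18,"ty":-0.02,"tz":-0.145,"ax":0,"ay":0,"az":80,"gripper":0.087},
    {"tx":0.2,"ty":-0.022,"tz":-0.145,"ax":0,"ay":0,"az":88,"gripper":0.087},
    {"tx":0.2102,"ty":-0.0241,"tz":-0.145,"ax":0,"ay":0,"az":96,"gripper":0.087}
  ]
}}

```text
t: 22.95
ee_pos: [0.4338, 0.1471, 0.1895]
orientation: [[0.258, 0.966, -0.001], [0.966, -0.258, 0.001], [0.0, -0.001, -1.0]]
contact_force: [0.1, 0.3, 0.0]
gripper_width: 0.993
finger_force: 0.0
```

Request:
{"method": "send_rows", "body": {
  "moves": [
    {"tx":0,"ty":0,"tz":0,"ax":0,"ay":0,"az":8,"gripper":0.087},
    {"tx":0,"ty":0,"tz":0,"ax":0,"ay":0,"az":13.8,"gripper":0.087},
    {"tx":0,"ty":0,"tz":0,"ax":0,"ay":0,"az":13.8,"gripper":0.087},
    {"tx":0,"ty":0,"tz":0,"ax":0,"ay":0,"az":13.8,"gripper":0.087}
  ]
}}

```text
t: 23.35
ee_pos: [0.4354, 0.147, 0.1897]
orientation: [[0.473, 0.881, 0.0], [0.881, -0.473, 0.0], [0.0, 0.0, -1.0]]
contact_force: [-0.3, -0.9, -0.1]
gripper_width: 0.992
finger_force: 0.0
```

```bash
python3 look.py s9 .5 .18 .05 66; python3 go.py .435 .1467 .048 61.5
python3 - <<'E'
from h import *
S=Cam("scene");c=(.435,.147);h=.06
im=S.rectify(.083,c[0]-h,c[0]+h,c[1]-h,c[1]+h);g=im.min(2)
m=(g>75)&(g<115)&(np.ptp(im,axis=2)<25)
print(fit(pick(cv2.morphologyEx(m.astype(np.uint8),2,np.ones((3,3))),c,c[0]+h,c[1]+h),c[0]+h,c[1]+h))
E
```

```text
t 23.45 pos [0.4355 0.1469 0.1896] yaw 61.7 q7 -44 w 0.0869 F [-0.5 -0.8  0. ] ff 0.0
MOVE tx ty tz [-0.0004 -0.0003  0.1416] az 0.2 rows 2.8
('rect', (array([0.4327, 0.1484]), (0.0512, 0.0247), 61.7), 'pca', array([0.4336, 0.1479]), np.float64(59.5), array([0.051, 0.022]))
```

View pics/s9.png

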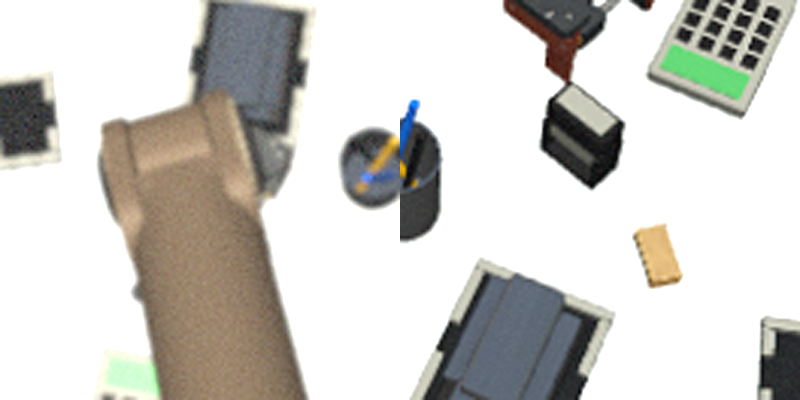

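The punch is in its tray with the cup standing. The stamp's top plate agrees at (0.433, 0.148), yaw about 61.5°. Gripping it now.

Request:
{"method": "send_rows", "body": {
  "moves": [
    {"tx":0,"ty":0,"tz":0.04,"ax":0,"ay":0,"az":0.2,"gripper":0.087},
    {"tx":0,"ty":0,"tz":0.08,"ax":0,"ay":0,"az":0.2,"gripper":0.087},
    {"tx":0,"ty":0,"tz":0.115,"ax":0,"ay":0,"az":0.2,"gripper":0.087},
    {"tx":0,"ty":0,"tz":0.135,"ax":0,"ay":0,"az":0.2,"gripper":0.087},
    {"tx":0,"ty":0,"tz":0.141,"ax":0,"ay":0,"az":0.2,"gripper":0.087},
    {"tx":0,"ty":0,"tz":0.141,"ax":0,"ay":0,"az":0.2,"gripper":0.087},
    {"tx":0,"ty":0,"tz":0.141,"ax":0,"ay":0,"az":0.2,"gripper":0.06},
    {"tx":0,"ty":0,"tz":0.141,"ax":0,"ay":0,"az":0.2,"gripper":0.045},
    {"tx":0,"ty":0,"tz":0.141,"ax":0,"ay":0,"az":0.2,"gripper":0.035},
    {"tx":0,"ty":0,"tz":0.141,"ax":0,"ay":0,"az":0.2,"gripper":0.02},
    {"tx":0,"ty":0,"tz":0.141,"ax":0,"ay":0,"az":0.2,"gripper":0.02},
    {"tx":0,"ty":0,"tz":0.141,"ax":0,"ay":0,"az":0.2,"gripper":0.02},
    {"tx":0,"ty":0,"tz":0.141,"ax":0,"ay":0,"az":0.2,"gripper":0.02},
    {"tx":0,"ty":0,"tz":0.141,"ax":0,"ay":0,"az":0.2,"gripper":0.02}
  ],
  "squeeze": 20
}}

```text
t: 24.9
ee_pos: [0.4353, 0.147, 0.0486]
orientation: [[0.479, 0.878, -0.0], [0.878, -0.479, 0.0], [-0.0, -0.0, -1.0]]
contact_force: [-0.5, 0.7, 1.2]
gripper_width: 0.389
finger_force: 20.0
```

```bash
python3 go.py .593 .3757 .10 5
```

```text
t 24.9 pos [0.4353 0.147  0.0486] yaw 61.4 q7 -32 w 0.0341 F [-0.5  0.7  1.2] ff 20.0
MOVE tx ty tz [ 0.2763  0.0288 -0.0514] az 56.4 rows 6.6
```

Request:
{"method": "send_rows", "body": {
  "moves": [
    {"tx":0,"ty":0,"tz":-0.03,"ax":0,"ay":0,"az":0,"gripper":0.02},
    {"tx":0,"ty":0,"tz":-0.065,"ax":0,"ay":0,"az":0,"gripper":0.02},
    {"tx":0.02,"ty":0.002,"tz":-0.085,"ax":0,"ay":0,"az":4,"gripper":0.02},
    {"tx":0.05,"ty":0.005,"tz":-0.085,"ax":0,"ay":0,"az":11,"gripper":0.02},
    {"tx":0.085,"ty":0.009,"tz":-0.085,"ax":0,"ay":0,"az":18,"gripper":0.02},
    {"tx":0.12,"ty":0.0125,"tz":-0.085,"ax":0,"ay":0,"az":25,"gripper":0.02},
    {"tx":0.155,"ty":0.016,"tz":-0.085,"ax":0,"ay":0,"az":32,"gripper":0.02},
    {"tx":0.19,"ty":0.02,"tz":-0.085,"ax":0,"ay":0,"az":39,"gripper":0.02},
    {"tx":0.225,"ty":0.023,"tz":-0.085,"ax":0,"ay":0,"az":46,"gripper":0.02},
    {"tx":0.255,"ty":0.027,"tz":-0.085,"ax":0,"ay":0,"az":52,"gripper":0.02},
    {"tx":0.27,"ty":0.028,"tz":-0.085,"ax":0,"ay":0,"az":55,"gripper":0.02},
    {"tx":0.276,"ty":0.029,"tz":-0.085,"ax":0,"ay":0,"az":56.4,"gripper":0.02},
    {"tx":0.276,"ty":0.029,"tz":-0.065,"ax":0,"ay":0,"az":56.4,"gripper":0.02},
    {"tx":0.276,"ty":0.029,"tz":-0.05,"ax":0,"ay":0,"az":56.4,"gripper":0.02},
    {"tx":0.276,"ty":0.029,"tz":-0.05,"ax":0,"ay":0,"az":56.4,"gripper":0.02},
    {"tx":0.276,"ty":0.029,"tz":-0.05,"ax":0,"ay":0,"az":56.4,"gripper":0.02},
    {"tx":0.276,"ty":0.029,"tz":-0.05,"ax":0,"ay":0,"az":56.4,"gripper":0.02}
  ]
}}

```text
t: 26.6
ee_pos: [0.5935, 0.3751, 0.0996]
orientation: [[0.996, 0.086, 0.001], [0.086, -0.996, 0.001], [0.001, -0.001, -1.0]]
contact_force: [0.5, -0.6, -1.0]
gripper_width: 0.387
finger_force: 20.0
```

```bash
python3 look.py s10 .593 .3757 .04 40; python3 go.py .593 .3757 .0526 5
```

```text
t 26.7 pos [0.5936 0.3753 0.0997] yaw 5.0 q7 -96 w 0.0339 F [-0.2  0.5 -1.9] ff 20.0
MOVE tx ty tz [-0.0006 -0.0004  0.0471] az -0.0 rows 0.9
```

View pics/s10.png

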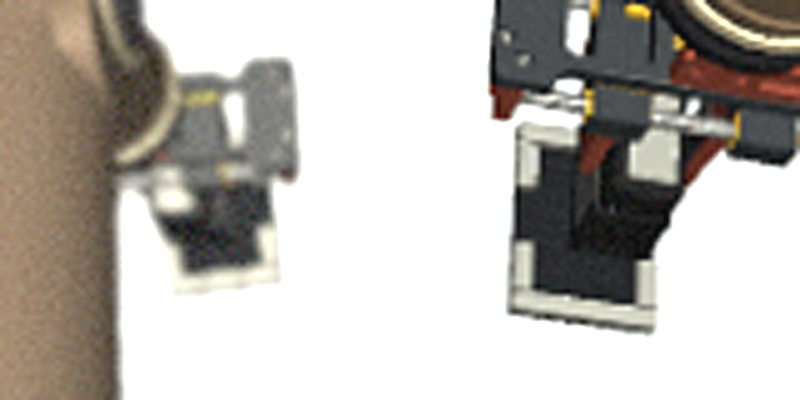

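The stamp is lined up over its tray, and its plate centre matched the TCP along its length. Setting it down.

Request:
{"method": "send_rows", "body": {
  "moves": [
    {"tx":0,"ty":0,"tz":0.015,"ax":0,"ay":0,"az":0,"gripper":0.02},
    {"tx":0,"ty":0,"tz":0.028,"ax":0,"ay":0,"az":0,"gripper":0.02},
    {"tx":0,"ty":0,"tz":0.037,"ax":0,"ay":0,"az":0,"gripper":0.02},
    {"tx":0,"ty":0,"tz":0.043,"ax":0,"ay":0,"az":0,"gripper":0.02},
    {"tx":0,"ty":0,"tz":0.046,"ax":0,"ay":0,"az":0,"gripper":0.02},
    {"tx":0,"ty":0,"tz":0.047,"ax":0,"ay":0,"az":0,"gripper":0.02},
    {"tx":0,"ty":0,"tz":0.047,"ax":0,"ay":0,"az":0,"gripper":0.02},
    {"tx":0,"ty":0,"tz":0.047,"ax":0,"ay":0,"az":0,"gripper":0.02}
  ]
}}

```text
t: 27.5
ee_pos: [0.5932, 0.3755, 0.0525]
orientation: [[0.996, 0.087, -0.0], [0.087, -0.996, 0.001], [0.0, -0.001, -1.0]]
contact_force: [-2.4, -0.5, 5.2]
gripper_width: 0.389
finger_force: 20.0
```

Request:
{"method": "send_rows", "body": {
  "moves": [
    {"tx":0,"ty":0,"tz":0,"ax":0,"ay":0,"az":0,"gripper":0.05},
    {"tx":0,"ty":0,"tz":0,"ax":0,"ay":0,"az":0,"gripper":0.087},
    {"tx":0,"ty":0,"tz":0,"ax":0,"ay":0,"az":0,"gripper":0.087},
    {"tx":0,"ty":0,"tz":0,"ax":0,"ay":0,"az":0,"gripper":0.087},
    {"tx":0,"ty":0,"tz":0,"ax":0,"ay":0,"az":0,"gripper":0.087},
    {"tx":0,"ty":0,"tz":-0.03,"ax":0,"ay":0,"az":0,"gripper":0.087},
    {"tx":0,"ty":0,"tz":-0.07,"ax":0,"ay":0,"az":0,"gripper":0.087},
    {"tx":0,"ty":0,"tz":-0.12,"ax":0,"ay":0,"az":0,"gripper":0.087},
    {"tx":0,"ty":0,"tz":-0.17,"ax":0,"ay":0,"az":0,"gripper":0.087},
    {"tx":-0.04,"ty":-0.028,"tz":-0.18,"ax":0,"ay":0,"az":0,"gripper":0.087},
    {"tx":-0.08,"ty":-0.056,"tz":-0.18,"ax":0,"ay":0,"az":0,"gripper":0.087},
    {"tx":-0.12,"ty":-0.084,"tz":-0.18,"ax":0,"ay":0,"az":0,"gripper":0.087},
    {"tx":-0.16,"ty":-0.112,"tz":-0.18,"ax":0,"ay":0,"az":0,"gripper":0.087},
    {"tx":-0.2,"ty":-0.14,"tz":-0.18,"ax":0,"ay":0,"az":0,"gripper":0.087},
    {"tx":-0.24,"ty":-0.168,"tz":-0.18,"ax":0,"ay":0,"az":0,"gripper":0.087},
    {"tx":-0.28,"ty":-0.196,"tz":-0.18,"ax":0,"ay":0,"az":0,"gripper":0.087},
    {"tx":-0.31,"ty":-0.218,"tz":-0.18,"ax":0,"ay":0,"az":0,"gripper":0.087},
    {"tx":-0.31,"ty":-0.218,"tz":-0.18,"ax":0,"ay":0,"az":0,"gripper":0.087},
    {"tx":-0.31,"ty":-0.218,"tz":-0.18,"ax":0,"ay":0,"az":0,"gripper":0.087}
  ]
}}

```text
t: 29.4
ee_pos: [0.2646, 0.566, 0.2315]
orientation: [[0.996, 0.089, 0.0], [0.089, -0.996, -0.0], [0.0, 0.0, -1.0]]
contact_force: [0.6, 0.2, 0.4]
gripper_width: 0.992
finger_force: 0.0
```

```bash
python3 - <<'E'
from h import *
T=Cam("top");S=Cam("scene")
tr=[(.5914,-.374),(.6498,-.16),(.6468,.139),(.593,.3757)]
rows=[]
for c in(T,S):
    r=[]
    for x,y in tr: r.append(cv2.resize(c.rectify(.012,x-.1,x+.1,y-.1,y+.1),(200,200)))
    rows.append(np.hstack(r))
cv2.imwrite("pics/end.png",cv2.convertScaleAbs(np.vstack(rows)[:,:,::-1],alpha=2,beta=10))
E
python3 go.py .26 .56 .22 5
```

```text
t 29.5 pos [0.2669 0.5648 0.2319] yaw 4.9 q7 -132 w 0.0872 F [ 0.9 -0.  -0.8] ff 0.0
MOVE tx ty tz [-0.0073  0.0042  0.0119] az -0.1 rows 0.3
```

View pics/end.png

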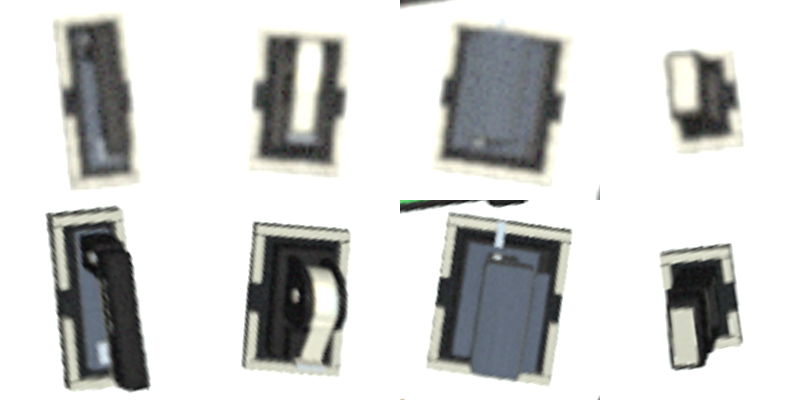

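All four rectified tray views show the tool inside its rim and lined up with the recess. The apparent shifts come from parallax at the tools' height. Contact heights also matched the tray floors. Handing in.

```bash
python3 -c "
from workcell import bot;print(bot.finish_job())"
```

```text
the job is handed in; nothing more can be done
None
```

The stapler, tape dispenser, punch and stamp are each set down in their own tray, checked inside the rim by camera and at floor height by contact; the pencil cup was not touched, and I handed the job in at about 30 s on the robot's clock (no verdict was returned).

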